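Tighten the castle nut of a potter's-wheel drive and line its slot up for the cotter

TASK

Swing the gauge's pointer rod well clear of the leaning spindle. Then tighten the castle nut clockwise until the nib on its top comes level with the index rib on the pulley, and turn it on a little further, only as far as it takes to bring the next slot in line with the cotter hole across the spindle. Leave the pots standing where they are and let go of everything.

Things in the scene. Friction and masses are not known exactly. Their poses are not given: they have to be found in the camera images.
- nut_mid (a point): Steel castle nut, hexagonal, 46 mm across flats, 38 mm high, the upper 12 mm cut by six 9 mm slots, one in the middle of each flat. Point on the axis, half-way up (19 mm above the nut's foot). z points out along the spindle, 25 deg from vertical; x runs through one pair of opposite slots, square to a pair of flats, and turns with the nut. The nut keeps its height as it turns.
- nut_nib (a point): Nib, 6 mm wide and 6 mm high, standing on the top of the castle nut at one corner, 21.5 mm from the axis, in the nut's +y direction. Point at its foot; axes as nut_mid.
- nut (a joint): Turn of the nut, rad, growing as it tightens (clockwise seen from the spindle's free end). 0: just tight, nib level with the index rib. Starts 0.8 to 1.5 rad loose (negative), can turn to 1.6. Stiff (0.3 N m, rising to 0.5), stays where left. When it equals spindle the first slot past tight is in line with the cotter hole; the next slot comes 1.05 rad later.
- index_rib (a point): Middle of the fixed index rib, 24 mm long, 5 mm wide, 4 mm high, lying radially on the pulley's face, 47 mm from the spindle axis.
- spindle_end (a point): Centre of the free end face of the 30 mm spindle, 9 mm above the top of the nut. z points out along the spindle. The 5 mm cotter hole runs along x, straight across the spindle at the height of the slots; a dark line scored across the end face runs the same way.
- spindle (a joint): Direction of the cotter hole, rad, counted like nut. It does not move. Between 0.3 and 0.8.
- pointer (a joint): Swing of the gauge's pointer rod about its upright post, rad. At 0 it points across the spindle, in the way of a hand on the nut (starts within 0.25 of that); positive swings the tip away from the robot, negative towards it; stops at 1.6 either way. Well clear means beyond 0.8. Light friction (0.12 N m), stays where left.
- pointer_rod (a point): Point on the pointer rod 90 mm from its pivot axis. Steel rod, 8 mm thick, level, 250 mm above the bench; the tip is 190 mm from the pivot, along this point's -y axis. x is square to the rod, and positive swing moves it along +x.
- gauge: Fixed pointer gauge: 90 x 60 mm foot and an upright post on which the rod swings; origin at the bench, on the pivot axis. A second upright stands 35 mm from it along +y and bends over to the post's top, 290 mm above the bench.
- drive: Fixed wheel drive unit: 170 x 150 mm base plate, bearing housing, pulley 124 mm across on the leaning spindle. Between pulley and nut is a boss 44 mm across, 20 mm long. Origin on the bench under the middle of the pulley's back, which is 120 mm up; the spindle leans 25 deg towards -x (the robot's side).
- flask_mid (a point): Bystander: glazed flask, 72 mm across, 155 mm high; point half-way up.
- beaker_mid (a point): Bystander: clay beaker, 64 mm across, 75 mm high; point half-way up.
- vase_mid (a point): Bystander: small clay vase, 66 mm across, 85 mm high; point half-way up.
Things that resemble listed ones, but are neither listed nor needed, are in the scene too. Leave any orange or purple look-alike of the drive alone.

How it is judged:
By the outcome, as a careful person would: the job done as asked, in the order asked, and still so for the second after the job is handed in, with the robot touching nothing.
It also fails if it takes over 61 s, if anything falls off the work surface, if the arm or the gripper's body presses on something with over 40 N, if the wrist force passes 120 N, or if a joint passes its speed limit or range.

ROBOT

A 7-joint arm with a two-finger parallel gripper is mounted at the origin on the work surface. World frame = base frame: x ahead of the robot, y to its left, z up, the work surface at z = 0. Lengths are in m, angles in rad, forces in N, time in s.
With the tool pointing down it reaches from about 0.425 to 1.025 m from the base axis. Payload 3.6 kg.
Tool frame: the origin (TCP) lies on the centre line of the jaws, within the pads' length; the fingertips stand ahead of it and the grasp point (between the pads) lies 3 mm ahead of it (finger_overhang is the z of the fingertips in the tool frame, in m); z points along the fingers, y is the direction in which the jaws open and shut (so a half turn about z gives the same grasp; the last joint's range is limited). The gripper opens to 85 mm and grips with 20 to 120 N. Pads are 22 mm wide; open, the fingers measure 114 mm over their backs; the gripper's body (76 mm by 85 mm) begins 54 mm behind the grasp point. The pads swing forward as they close: fully open they stand 13 mm farther back than shut.
Start: joints at [-1.427, 0.591, 0.048, 1.609, -0.033, 0.943, -0.034], TCP at [0.17, 0.705, 0.253] pointing down, gripper open.
Joint ranges: [-2.69, 2.69], [-0.47, 2.24], [-1.27, 1.36], [0.19, 2.51], [-1.53, 4.68], [0.08, 2.07], [-3.09, 3.09]. Speed limits (rad/s): [2.57, 2.57, 3.14, 3.14, 3.14, 3.14, 3.14].

INTERFACE

Orientations are given as [roll, pitch, yaw] about the fixed x, y, z axes, in that order (R = Rz(yaw) Ry(pitch) Rx(roll)).
In Python, from rig import * gives the robot as it stands.
- The arm moves only by the shell command python3 -m pendant 'ROWS' [OPENING] [FORCE]. ROWS is text: rows parted by semicolons, each of 6 numbers parted by spaces: the shift along the tool's x, y, z scaled (see below), then the turn, a rotation vector about the tool's x, y, z scaled (see below). A call has exactly 5 rows; each row shifts and turns the commanded pose from where the row before left it, along the tool's axes as they then stand; what a row does not reach is not made up. The controller multiplies each number of a shift by 0.04 m and each number of a turn by 5 degrees. A row lasts 1/10 s, in which the tool goes at most 50 mm and 8.59 degrees, less where a joint would pass 70% of its speed; a pose out of reach is approached as far as the arm can. A call with a number of a shift or a turn outside -1 to 1 is refused whole. A call with a gripper value outside its range is refused whole. OPENING is the opening, from 0 (shut) to 1 (fully open), set as the call begins (- or left out, the last holds). The fingers move at their own pace and stop on an object; FORCE is the grip in N (left out, the last holds). Time passes only in rows, so rows that do not move let the fingers close, or fill a call up. It gives the time, the measured TCP pose, the force and the opening at its end, in the units of the state.
- read_state(): the state, without advancing time (a new reading comes with each control period).
- read_camera(name): name is "scene" or "top" or "wrist"; returns a dict with "img" (420x560x3 uint8, red, green, blue), "vfov" (degrees; the focal length in pixels is half the picture's height over the tangent of half this angle, whatever the lens; pixels are square), "cx", "cy" (the principal point, pixels), "dist_coeffs" ([k1, k2, p1, p2, k3] as OpenCV has them; the pictures are not rectified), "eye" and "orientation" of the camera in the world. Camera axes: x right, y up, looking along -z (the intrinsics and any distortion apply to the point x, -y, -z); pixel columns grow to the right and rows downward; lengths in m; the calibration is good to about 2 mm. A picture is of the moment at which its call begins. There is no depth.
- sign_off(): hands the job in, once; it reports no verdict.
The state is a dict: "clock": time; "q": joint angles; "qvel": joint speeds; "joint_torque": joint torques, N m; "position": TCP position; "orientation": TCP orientation; "force": force on the tool from outside, world axes, zero at the start; "moment": the same for the moment, N m; "grip_width": finger opening in m.
Only numpy, scipy, OpenCV 4.12 (cv2) and the standard library are available. Lean on these libraries where they do the work, as an engineer would, in place of code of your own. Each camera call takes 0.05 s, during which the arm holds its last target.

## Working session

There is one attempt and no reset: what is moved stays moved. The work goes in short steps, Python scripts to look and compute and a shell command to move; the robot and the scene stay as the last step left them, time stands still between calls to the robot, and variables do not carry over. Pictures are saved under pics/ and viewed, and the job is handed in when it is done.

```bash
ls; mkdir -p pics
python3 - <<'E'
from rig import *
import cv2
s=read_state(); print(s)
for n in ["scene","top","wrist"]:
    c=read_camera(n); cv2.imwrite(f"pics/{n}0.png",c["img"][:,:,::-1]); print(n,{k:v for k,v in c.items() if k!="img"})
E
```

```text
pics
{'clock': 0.0, 'q': array([-1.4275685 ,  0.59212594,  0.04827908,  1.60984641, -0.03328477,
        0.94270197, -0.03372964]), 'qvel': array([-0.00119001, -0.00080557,  0.00078839,  0.001417  ,  0.00010131,
        0.00066862, -0.00199423]), 'joint_torque': array([ 2.80038839e-04, -5.48697495e+01,  1.54652271e+00, -1.98127717e+01,
        9.38208163e-03,  8.78751482e-03,  1.02854685e-05]), 'position': array([0.16982607, 0.70401572, 0.25212642]), 'orientation': array([-3.13931872e+00,  1.29382595e-04,  2.90494143e+00]), 'force': array([-0.23403833, -0.30730313,  0.16496704]), 'moment': array([-0.01937013, -0.04577141, -0.01530229]), 'grip_width': 0.08532819296332786}
scene {'vfov': 57.5865543525118, 'cx': 282.4943068527361, 'cy': 207.863291395019, 'dist_coeffs': array([-0.02750895,  0.        ,  0.        ,  0.        ,  0.        ]), 'eye': array([ 0.84179795, -0.41722745,  0.87075888]), 'orientation': array([ 0.65191494, -0.01612353,  0.64753191])}
top {'vfov': 44.19573753989787, 'cx': 278.6482922589381, 'cy': 202.12306595038493, 'dist_coeffs': array([0.02151515, 0.        , 0.        , 0.        , 0.        ]), 'eye': array([4.25903435e-01, 1.68598944e-04, 1.33303360e+00]), 'orientation': array([ 0.09695215,  0.01501662, -1.55940177])}
wrist {'vfov': 65.90354807900029, 'cx': 279.3848067685211, 'cy': 207.8212824384657, 'dist_coeffs': array([-0.07830867,  0.        ,  0.        ,  0.        ,  0.        ]), 'eye': array([0.10265819, 0.72063454, 0.37337626]), 'orientation': array([-0.27461245,  0.00252878,  1.33357481])}
```

View pics/scene0.png

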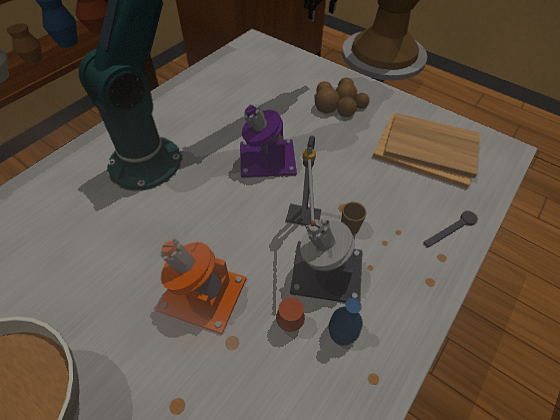

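View pics/top0.png

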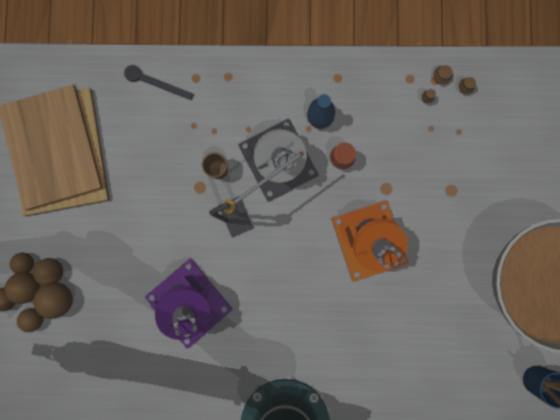

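View pics/wrist0.png

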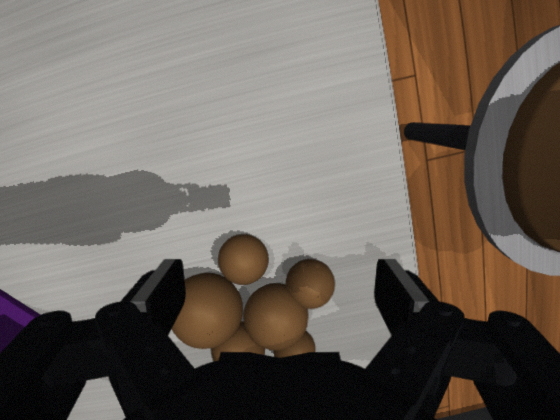

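```bash
cat > h.py <<'E'
from rig import *
import numpy as np, cv2
from scipy.spatial.transform import Rotation as R
def K(c):
    H=c["img"].shape[0]; f=H/2/np.tan(np.radians(c["vfov"])/2)
    return np.array([[f,0,c["cx"]],[0,f,c["cy"]],[0,0,1]])
def RM(o): return R.from_euler("xyz",o).as_matrix()
def ray(c,px):
    p=cv2.undistortPoints(np.array([[px]],float),K(c),c["dist_coeffs"])[0,0]
    d=RM(c["orientation"])@np.array([p[0],-p[1],-1.]); return np.array(c["eye"]),d/np.linalg.norm(d)
def onz(c,px,z):
    e,d=ray(c,px); return e+d*(z-e[2])/d[2]
def onplane(c,px,p,n):
    e,d=ray(c,px); return e+d*(np.dot(p-e,n)/np.dot(d,n))
def tri(l):
    A=np.zeros((3,3));b=np.zeros(3)
    for c,px in l:
        e,d=ray(c,px);M=np.eye(3)-np.outer(d,d);A+=M;b+=M@e
    X=np.linalg.solve(A,b)
    return X,[np.linalg.norm(np.cross(X-ray(c,p)[0],ray(c,p)[1])) for c,p in l]
def proj(c,X):
    q=RM(c["orientation"]).T@(np.atleast_2d(X)-c["eye"]).T
    q=np.stack([q[0],-q[1],-q[2]],1)
    return cv2.projectPoints(q,np.zeros(3),np.zeros(3),K(c),c["dist_coeffs"])[0][:,0]
def crop(c,x0,y0,x1,y1,k,name):
    im=cv2.resize(c["img"][y0:y1,x0:x1,::-1],None,fx=k,fy=k,interpolation=cv2.INTER_CUBIC); cv2.imwrite("pics/"+name,im)
def load(n): 
    import pickle; return pickle.load(open(n,"rb"))
def snap(n,save):
    import pickle; c=read_camera(n); pickle.dump(c,open(save,"wb")); return c
E
python3 - <<'E'
from h import *
c=snap("scene","s0.pkl"); crop(c,270,130,390,310,3.3*1,"s0c.png")
c=snap("top","t0.pkl"); crop(c,190,90,370,240,4,"t0c.png")
E
```

```text
(no output)
```

View pics/s0c.png

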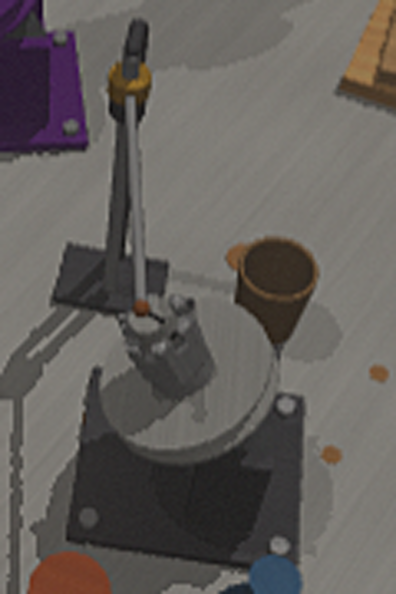

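View pics/t0c.png

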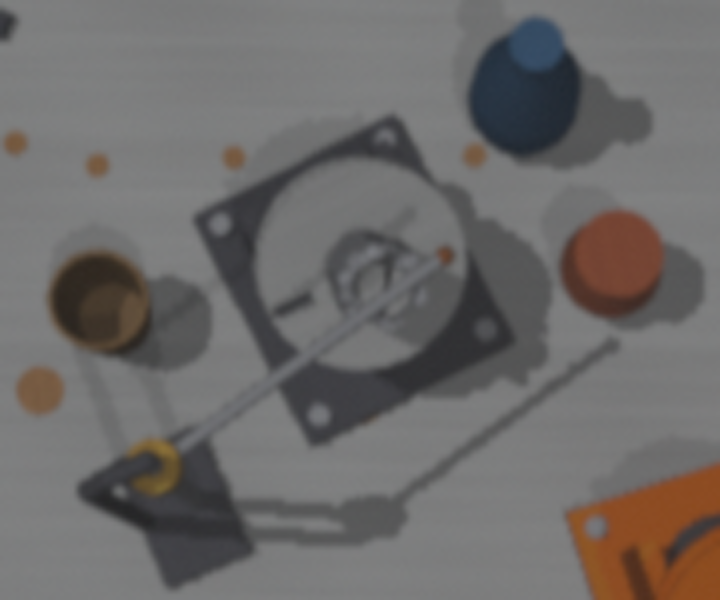

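Run:
```python
from h import *
np.set_printoptions(precision=4,suppress=True)
t=load("t0.pkl"); s=load("s0.pkl")
T=lambda x,y:(190+x/4-.375,90+y/4-.375); S=lambda x,y:(270+x/3.3-.35,130+y/3.3-.35)
P=[onz(t,T(*p),0.012) for p in [(195,217),(395,115),(515,340),(312,445)]]
for p in P: print(p)
print([np.linalg.norm(P[i]-P[i-1]) for i in range(4)],np.mean(P,0))
print("tip",tri([(t,T(446,255)),(s,S(142,307))]), onz(t,T(446,255),.25))
print("piv",onz(t,T(152,465),.25),onz(s,S(130,83),.25),tri([(t,T(152,465)),(s,S(130,83))]))
print("end",tri([(t,T(377,285)),(s,S(145,322))]))
print("rib",onz(t,T(292,305),.15))
```

```text
[0.7051 0.1278 0.012 ]
[ 0.7736 -0.0014  0.012 ]
[ 0.6264 -0.0801  0.012 ]
[0.5571 0.0498 0.012 ]
[np.float64(0.16727684145485153), np.float64(0.14621727273499688), np.float64(0.16697062402111928), np.float64(0.14719501039365565)] [0.6655 0.024  0.012 ]
tip (array([ 0.6349, -0.0286,  0.2539]), [np.float64(0.000235491066444902), np.float64(0.00023549106644492823)]) [ 0.6354 -0.0289  0.25  ]
piv [0.5221 0.125  0.25  ] [0.5198 0.126  0.25  ] (array([0.5214, 0.1243, 0.2524]), [np.float64(0.00055476445430306), np.float64(0.0005547644543031521)])
end (array([0.6258, 0.0051, 0.1919]), [np.float64(0.004492547747713129), np.float64(0.00449254774771303)])
rib [0.6247 0.0573 0.15  ]
```

```bash
cat >> h.py <<'E'
def rel(p,Rm=None,st=None):
    "shift (units of 40mm, tool axes now) and turn (units of 5deg, rotvec in tool axes) to a target"
    st=st or read_state(); R0=RM(st["orientation"]); d=R0.T@(np.array(p)-st["position"])/.04
    r=np.zeros(3) if Rm is None else R.from_matrix(R0.T@Rm).as_rotvec()/np.radians(5)
    print("shift units",d.round(2),"turn units",r.round(2),"| from",st["position"].round(4)); return d,r
E
python3 -c "
import rig;print(rig.finger_overhang)"
python3 -m pendant '0 0 -1 0 0 0;-0.2 -0.3 -1 0 0 0;-0.6 -0.8 -0.7 0 0 0;-0.77 -0.94 0 0 0 0;-0.77 -0.94 0 0 0 0' 0 40
python3 -m pendant '-0.77 -0.94 0 0 0 0;-0.77 -0.94 0 0 0 0;-0.77 -0.94 0 0 0 0;-0.77 -0.94 0 0 0 0;-0.77 -0.94 0 0 0 0'
python3 -m pendant '-0.77 -0.94 0 0 0 0;-0.77 -0.94 0 0 0 0;-0.77 -0.94 0 0 0 0;-0.77 -0.94 0 0 0 0;-0.77 -0.94 0 0 0 0'
```

```text
0.022
clock: 0.75
position: [0.2337, 0.5662, 0.3627]
orientation: [3.139, 0.0, 2.906]
force: [0.7, -0.6, -0.1]
grip_width: 0.0122
clock: 1.25
position: [0.3392, 0.3461, 0.3615]
orientation: [3.141, 0.0, 2.905]
force: [0.8, -0.0, 0.4]
grip_width: 0.0
clock: 1.75
position: [0.4447, 0.1273, 0.3616]
orientation: [3.141, 0.001, 2.905]
force: [2.1, -0.9, -0.2]
grip_width: 0.0
```

```bash
python3 -c "
from h import *
rel([.54,.013,.36]); rel([.54,.013,.259])"
```

```text
shift units [-2.99 -2.22  0.04] turn units [0. 0. 0.] | from [0.4447 0.1273 0.3616]
shift units [-2.98 -2.22  2.57] turn units [0. 0. 0.] | from [0.4447 0.1273 0.3616]
```

```bash
python3 -m pendant '-0.75 -0.56 0 0 0 0;-0.75 -0.56 0 0 0 0;-0.75 -0.55 0.55 0 0 0;-0.74 -0.55 1 0 0 0;0 0 1 0 0 0'
python3 - <<'E'
from h import *
s=read_state();print(s["position"])
c=snap("scene","s1.pkl"); crop(c,230,90,400,290,3,"s1c.png")
c=snap("top","t1.pkl"); crop(c,190,90,370,240,4,"t1c.png")
E
```

```text
clock: 2.25
position: [0.5419, 0.0123, 0.263]
orientation: [-3.141, 0.008, 2.898]
force: [0.3, 0.1, -0.2]
grip_width: -0.0
[0.54194385 0.01225072 0.26301878]
```

View pics/s1c.png

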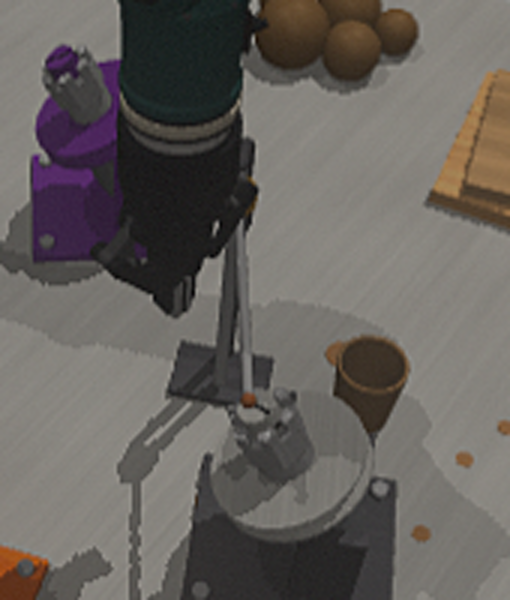

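View pics/t1c.png

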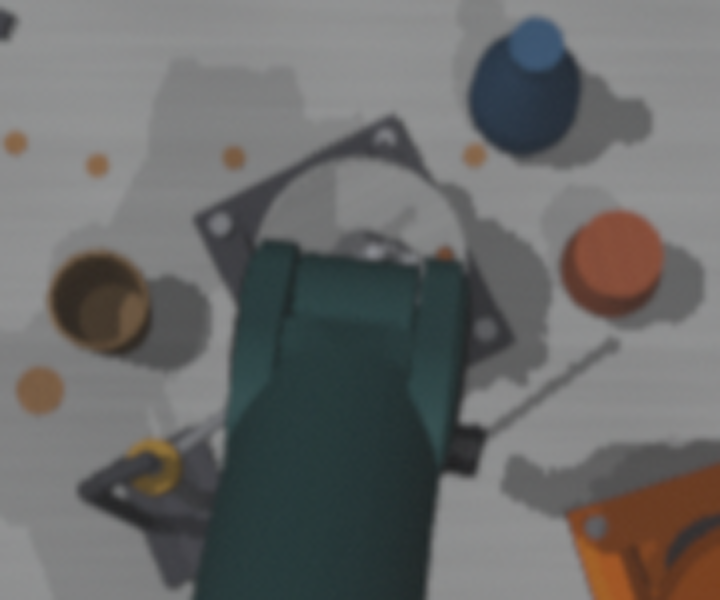

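```bash
python3 -c "
from h import *
W=[[.574,.02,.257],[.604,.042,.257],[.627,.0755,.257],[.637,.1145,.257],[.634,.155,.257]]
R0=RM(read_state()['orientation']);p=read_state()['position']
for w in W: print((R0.T@(np.array(w)-p)/.04).round(2)); p=np.array(w)"
```

```text
[-0.94  0.33  0.02]
[-0.6   0.71 -0.01]
[-0.36  0.95 -0.01]
[-0.01  1.01 -0.  ]
[ 0.31  0.97 -0.  ]
```

```bash
python3 -m pendant '-0.47 0.16 0 0 0 0;-0.47 0.17 0 0 0 0;-0.3 0.35 0 0 0 0;-0.3 0.36 0 0 0 0;-0.18 0.47 0 0 0 0'
python3 -m pendant '-0.18 0.48 0 0 0 0;0 0.5 0 0 0 0;0 0.5 0 0 0 0;0.15 0.48 0 0 0 0;0.16 0.49 0 0 0 0'
python3 - <<'E'
from h import *
c=snap("scene","s2.pkl"); crop(c,230,90,400,290,3,"s2c.png")
E
```

```text
clock: 2.85
position: [0.6191, 0.06, 0.2644]
orientation: [-3.141, 0.0, 2.905]
force: [-1.9, -0.5, 0.1]
grip_width: 0.0001
clock: 3.35
position: [0.6368, 0.1579, 0.2625]
orientation: [-3.141, 0.0, 2.905]
force: [0.4, -0.9, -0.3]
grip_width: -0.0001
```

View pics/s2c.png

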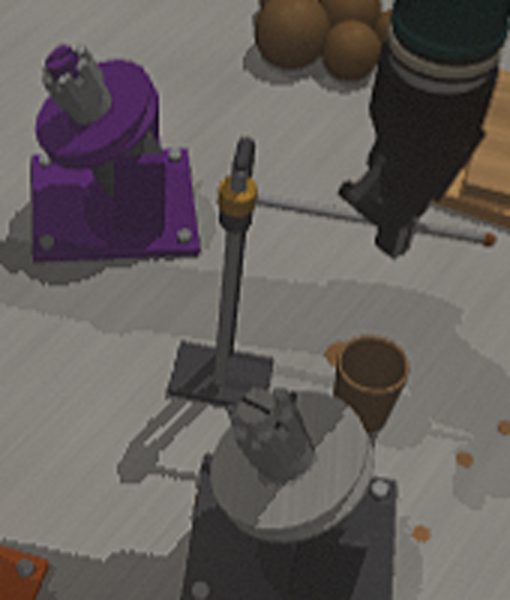

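```bash
cat >> h.py <<'E'
def frame(a,xhint):
    z=-np.array(a)/np.linalg.norm(a); x=np.array(xhint,float); x-=z*(x@z); x/=np.linalg.norm(x)
    return np.stack([x,np.cross(z,x),z],1)
A0=np.array([-np.sin(np.radians(25))*np.cos(np.radians(28.2)),-np.sin(np.radians(25))*np.sin(np.radians(28.2)),np.cos(np.radians(25))])
E
python3 - <<'E'
from h import *
c=load("s2.pkl"); tip=onz(c,(230+490/3-.3,90+240/3-.3),.25); print(tip, np.degrees(np.arctan2(tip[1]-.1245,tip[0]-.5215)))
s=read_state(); print(s["q"])
E0=np.array([.626,.005,.195])
rel(E0+A0*.13,frame(A0,[-.97,.235,0]))
w=read_camera("wrist"); R0=RM(s["orientation"]); print("cam in tool",R0.T@(w["eye"]-s["position"]), R0.T@RM(w["orientation"])@np.array([0,0,-1.]))
E
```

```text
[0.69435148 0.20359053 0.25      ] 24.58710534434306
[-0.57562073  0.51844675  0.37550092  1.77529546 -0.23808686  0.89156392
  1.24606771]
shift units [ 0.39 -4.8  -1.27] turn units [-3.39 -3.66  0.63] | from [0.6364 0.1627 0.2622]
cam in tool [ 6.92341213e-02  8.13405022e-05 -1.21150012e-01] [-2.71080352e-01 -5.80213103e-04  9.62556547e-01]
```

```bash
python3 -m pendant '0.08 -0.96 -0.35 -0.3 -0.3 0;0.08 -0.96 -0.3 -0.8 -0.9 0.16;0.08 -0.96 -0.3 -0.8 -0.9 0.16;0.08 -0.96 -0.2 -0.8 -0.9 0.16;0.08 -0.96 -0.1 -0.7 -0.7 0.16' 1 40
python3 - <<'E'
from h import *
s=read_state();print(s["position"],s["q"])
c=snap("scene","s3.pkl"); crop(c,230,90,400,290,3,"s3c.png")
c=snap("wrist","w3.pkl"); crop(c,0,0,560,420,1.4,"w3c.png")
s=read_state(); rel([.626-.0373*3.5/1,.005-.002,.195]); print(s["q"])
E
```

```text
clock: 3.95
position: [0.5723, -0.0234, 0.2923]
orientation: [2.832, 0.304, 2.801]
force: [0.9, -1.1, -0.1]
grip_width: 0.0724
[ 0.57225575 -0.02338439  0.29226551] [-0.06530469  0.25924264  0.1657244   2.15464314 -0.6639698   0.44404063
  1.92949661]
shift units [ 2.63 -0.34  1.65] turn units [0. 0. 0.] | from [ 0.5689 -0.0315  0.2897]
[-0.05492572  0.2605122   0.1698381   2.15841154 -0.65913789  0.4460621
  1.92340306]
```

View pics/w3c.png

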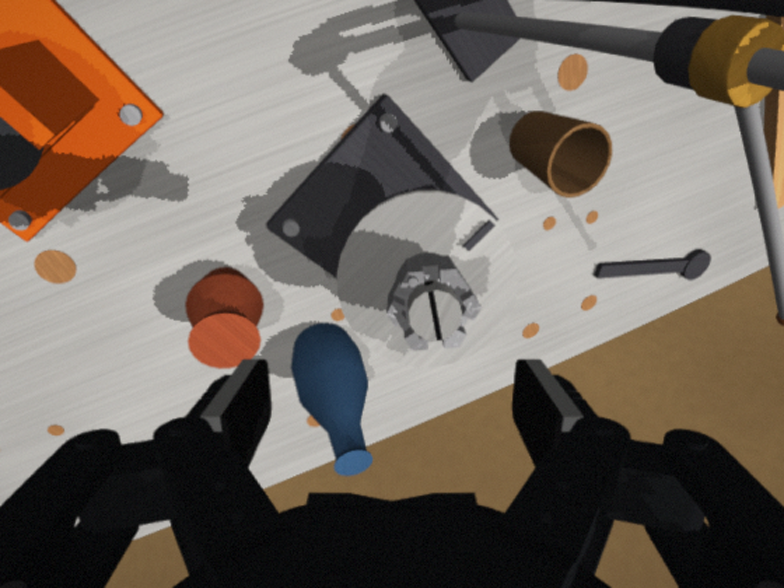

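View pics/s3c.png

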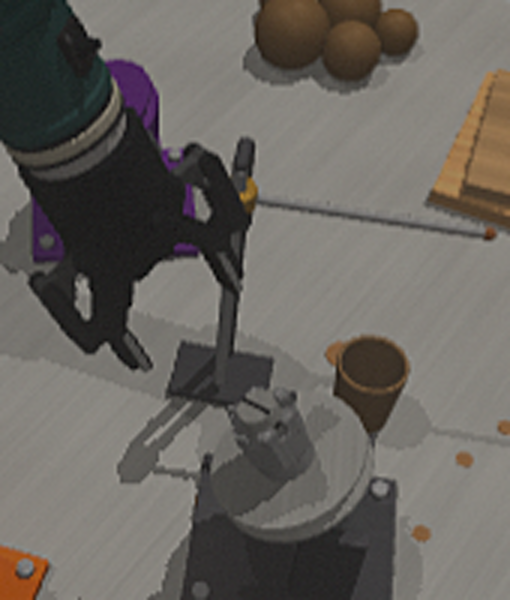

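Run:
```python
from h import *
c=load("w3.pkl"); crop(c,230,120,370,260,5,"w3z.png")
```

```text
(no output)
```

View pics/w3z.png

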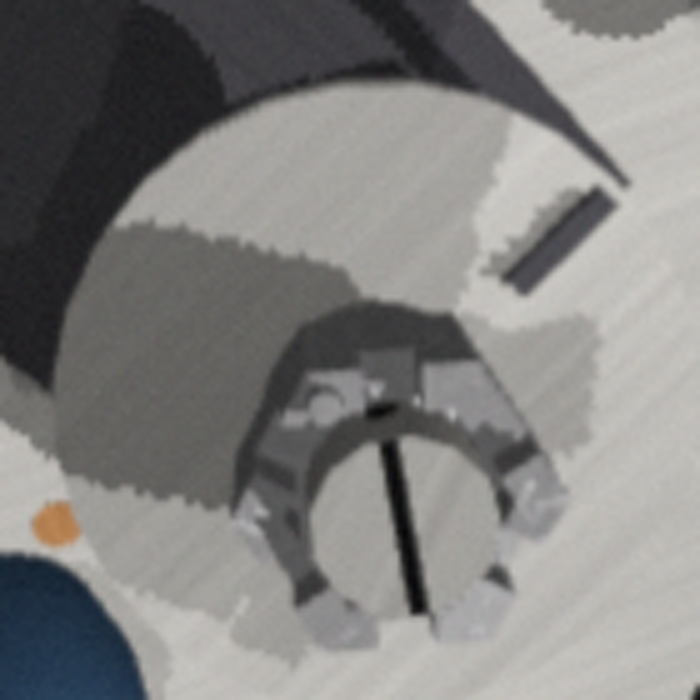

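Run:
```python
from h import *
c=load("s3.pkl"); crop(c,285,205,365,285,8,"s3z.png")
```

```text
(no output)
```

View pics/s3z.png

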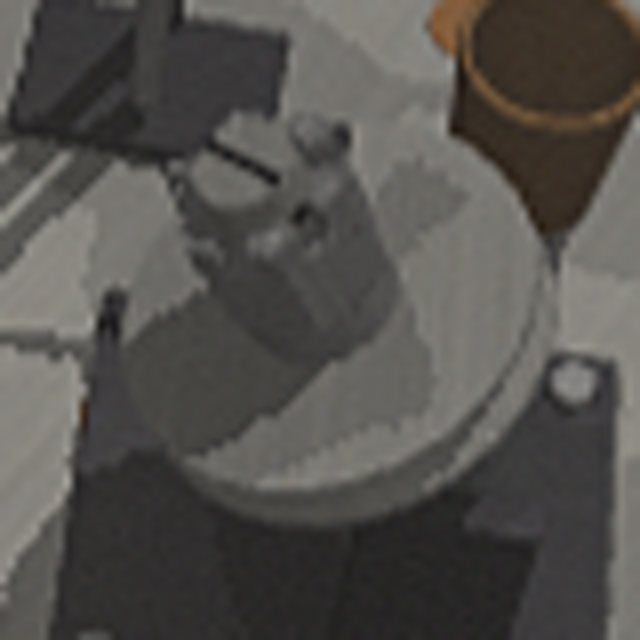

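Run:
```python
from h import *
np.set_printoptions(precision=4,suppress=True)
s=load("s3.pkl");w=load("w3.pkl")
ws=(285+240/8-.4,205+165/8-.4); ww=(230+405/5-.4,120+530/5-.4)
E0,e=tri([(s,ws),(w,ww)]); print(E0,e)
print(onplane(w,ww,E0,A0),onplane(s,ws,E0,A0))
# pulley rim bounds in wrist: fit ellipse skip; nut top direction
N=E0-9e-3*A0
for p in [(325,400),(460,390),(535,500),(475,610),(340,620),(250,520)]:
    X=onplane(w,(230+p[0]/5-.4,120+p[1]/5-.4),N,A0)-N; print(p,X,np.linalg.norm(X), proj(s,X+N))
F=E0-67e-3*A0
for p in [(515,283),(603,196)]:
    X=onplane(w,(230+p[0]/5-.4,120+p[1]/5-.4),F+.004*A0,A0)-F-.004*A0; print("rib",X,np.linalg.norm(X),np.degrees(np.arctan2(X[1],X[0])))
rel(E0+A0*.05,frame(A0,[-.97,.235,0]))
```

```text
[0.6235 0.0038 0.1984] [np.float64(0.00021379009101524468), np.float64(0.0002137900910152525)]
[0.6236 0.004  0.1984] [0.6235 0.0036 0.1983]
(325, 400) [-0.0189 -0.005  -0.0089] 0.021479758114645565 [[307.3346 226.9616]]
(460, 390) [-0.0154  0.0146 -0.0031] 0.021475231929066002 [[313.9182 220.4629]]
(535, 500) [0.0034 0.0202 0.0059] 0.02127146697709491 [[322.8485 220.7573]]
(475, 610) [0.0179 0.006  0.0087] 0.020757185396700358 [[324.979  227.6424]]
(340, 620) [ 0.0143 -0.0144  0.0027] 0.020460367939114148 [[317.9912 234.6686]]
(250, 520) [-0.0043 -0.0221 -0.0066] 0.02344127721439627 [[308.4553 235.0058]]
rib [-0.0178  0.0315 -0.0004] 0.036163530180469264 119.39851984532397
rib [-0.0285  0.0511 -0.0004] 0.05846068198430077 119.14407435052061
shift units [-0.26  0.48  1.5 ] turn units [-0.18 -0.03 -0.23] | from [ 0.5689 -0.0315  0.2897]
```

```bash
python3 -m pendant '-0.06 0.12 0.35 -0.06 0 -0.08;-0.06 0.12 0.35 -0.06 0 -0.08;-0.07 0.12 0.4 -0.06 -0.03 -0.07;-0.07 0.12 0.4 0 0 0;0 0 0 0 0 0'
python3 - <<'E'
from h import *
s=read_state();print(s["position"],s["q"][6])
c=snap("wrist","w4.pkl"); crop(c,220,140,400,320,4,"w4z.png")
rel(np.array([0.6235,.0038,.1984])+A0*.05,frame(A0,[-.97,.235,0]))
E
```

```text
clock: 4.55
position: [0.6095, 0.0089, 0.2429]
orientation: [2.823, 0.304, 2.828]
force: [0.4, 0.5, -0.1]
grip_width: 0.0854
[0.60950222 0.00885816 0.24291678] 2.01791844717113
shift units [-0.01 -0.35 -0.11] turn units [ 0.09 -0.08  0.22] | from [0.6092 0.0078 0.2437]
```

View pics/w4z.png

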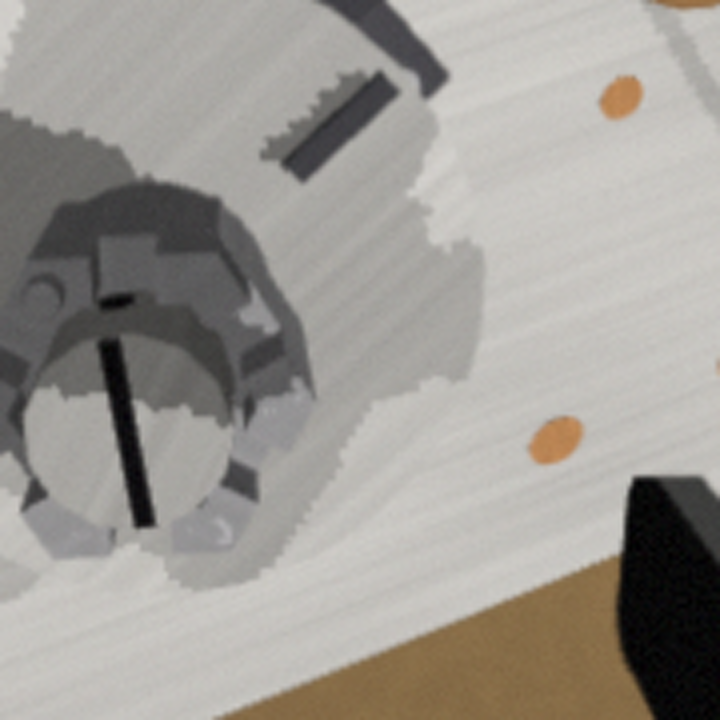

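```bash
cat >> h.py <<'E'
E1=np.array([0.6235,.0038,.1984])
U=frame(A0,[-1,0,0]) # x,y in plane with z into spindle: angle atan2(y,x) grows clockwise seen from free end
def ang(v): q=U.T@v; return np.degrees(np.arctan2(q[1],q[0]))
def center(c,px): return onplane(c,px,E1,A0)
E
python3 - <<'E'
from h import *
np.set_printoptions(precision=4,suppress=True)
for n,f,segs in [("w3.pkl",lambda x,y:(230+x/5-.4,120+y/5-.4),dict(line=[(388,440),(420,612)],rib=[(515,283),(603,196)],nib=[(325,400)],teeth=[(325,400),(460,390),(535,500),(475,610),(340,620),(250,520)])),
 ("w4.pkl",lambda x,y:(220+x/4-.375,140+y/4-.375),dict(line=[(109,340),(145,526)],rib=[(290,172),(392,82)],nib=[(42,293)],ctr=[(128,423)]))]:
    c=load(n)
    a,b=[onplane(c,f(*p),E1,A0) for p in segs["line"]]; print(n,"line",ang(a-b),np.linalg.norm(a-b),"mid",(a+b)/2-E1)
    m=(a+b)/2
    a,b=[onplane(c,f(*p),E1-.063*A0,A0) for p in segs["rib"]]; print("rib dir",ang(b-a),"pos",ang((a+b)/2-(m-.063*A0)),np.linalg.norm((a+b)/2-(m-.063*A0)))
    for h in (.009,.003):
        x=onplane(c,f(*segs["nib"][0]),E1-h*A0,A0)-(m-h*A0); print("nib h",h,ang(x),np.linalg.norm(x))
    for t in segs.get("teeth",[]):
        x=onplane(c,f(*t),E1-.009*A0,A0)-(m-.009*A0); print("tooth",ang(x), ang(x)%60)
E
```

```text
w3.pkl line 3.6866578333317217 0.027996502174816165 mid [-0.0003  0.0002 -0.0001]
rib dir 58.80397496226524 pos 58.483508290405126 0.04695804929104608
nib h 0.009 -19.14742513231146 0.021206838644771707
nib h 0.003 -17.346971559694133 0.02259579821645027
tooth -19.14742513231146 40.85257486768854
tooth 39.60964290320481 39.60964290320481
tooth 101.01706002873297 41.01706002873297
tooth 158.9252182164439 38.92521821644391
tooth -138.98699274385774 41.01300725614226
tooth -79.64587551725951 40.35412448274049
w4.pkl line 4.073833837442491 0.0279387803613256 mid [-0.     -0.0001 -0.    ]
rib dir 60.820882288226876 pos 58.95850984214011 0.04725800689533807
nib h 0.009 -21.683151075920435 0.02164558965651768
nib h 0.003 -17.29658169530698 0.022630450246988343
```

Run:
```python
from h import *
s=read_state(); R0=RM(s["orientation"])
print("tool y ang",ang(R0[:,1]),"x",ang(R0[:,0]), s["q"])
def tool(deg): # frame with tool y at ang deg
    d=np.radians(deg); y=U@np.array([np.cos(d),np.sin(d),0]); z=-A0; return np.stack([np.cross(y,z),y,z],1)
for a in (70.2,130.2): 
    print(a); rel(E1+A0*.05,tool(a))
```

```text
tool y ang 102.93323473245641 x 12.930215591317799 [-0.03833986  0.37198617  0.06687803  2.13060823 -0.77167138  0.35097219
  2.01777669]
70.2
shift units [-0.01 -0.35 -0.11] turn units [ 0.11 -0.05 -6.55] | from [0.6092 0.0078 0.2437]
130.2
shift units [-0.01 -0.35 -0.11] turn units [ 0.07 -0.1   5.45] | from [0.6092 0.0078 0.2437]
```

```bash
cat >> h.py <<'E'
def tool(deg):
    d=np.radians(deg); y=U@np.array([np.cos(d),np.sin(d),0]); z=-A0; return np.stack([np.cross(y,z),y,z],1)
E
python3 -m pendant '0 -0.35 -0.11 0.07 -0.1 0;0 0 0 0 0 1;0 0 0 0 0 1;0 0 0 0 0 1;0 0 0 0 0 1' 
python3 -m pendant '0 0 0 0 0 1;0 0 0 0 0 0.45;0 0 0 0 0 0;0 0 0 0 0 0;0 0 0 0 0 0'
python3 - <<'E'
from h import *
s=read_state(); print(s["q"])
rel(E1+A0*.05,tool(130.2))
rel(E1-A0*.022,tool(130.2))
c=snap("wrist","w5.pkl"); crop(c,160,100,400,340,3,"w5z.png")
E
```

```text
clock: 5.1
position: [0.6044, -0.008, 0.2454]
orientation: [2.742, 0.192, 2.48]
force: [0.1, 0.1, -0.4]
grip_width: 0.0856
clock: 5.6
position: [0.6043, -0.0079, 0.245]
orientation: [2.723, 0.143, 2.366]
force: [-0.3, 0.0, 0.9]
grip_width: 0.085
[-0.10551102  0.36809887  0.18665542  2.1459653  -0.88542717  0.37658975
  1.67428581]
shift units [0.03 0.03 0.04] turn units [ 0.04  0.05 -0.01] | from [ 0.6043 -0.0079  0.245 ]
shift units [0.03 0.02 1.84] turn units [ 0.04  0.05 -0.01] | from [ 0.6043 -0.0079  0.245 ]
```

View pics/w5z.png

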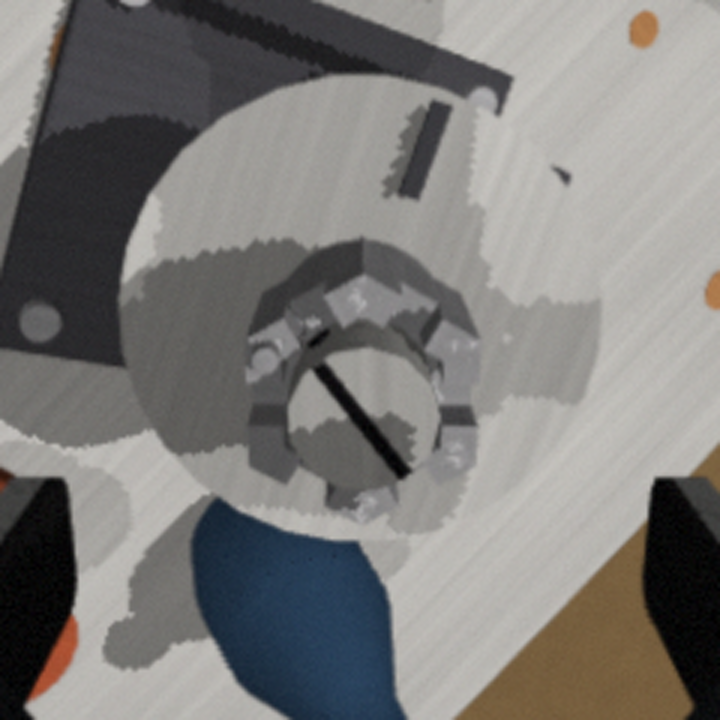

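```bash
python3 -m pendant '0.03 0.02 0.4 0.04 0.05 0;0 0 0.5 0 0 0;0 0 0.5 0 0 0;0 0 0.44 0 0 0;0 0 0 0 0 0' 
python3 -m pendant '0 0 0 0 0 0;0 0 0 0 0 0;0 0 0 0 0 0;0 0 0 0 0 0;0 0 0 0 0 0'  0 70
python3 - <<'E'
from h import *
np.set_printoptions(precision=3,suppress=True)
c=load("w5.pkl");f=lambda x,y:(160+x/3-.33,100+y/3-.33)
a,b=[onplane(c,f(*p),E1,A0) for p in [(318,366),(405,474)]];m=(a+b)/2; print("line",ang(a-b),m-E1)
for h in (.009,.003):
  x=onplane(c,f(265,358),m-h*A0,A0)-(m-h*A0); print("nib",ang(x),np.linalg.norm(x))
a,b=[onplane(c,f(*p),m-.063*A0,A0) for p in [(409,197),(440,103)]]; print("rib",ang(b-a),ang((a+b)/2-m+.063*A0))
s=read_state(); print(s["force"],s["moment"],s["grip_width"]); rel(E1-A0*.022,tool(130.2))
E
```

```text
clock: 6.15
position: [0.6309, 0.0091, 0.1752]
orientation: [2.729, 0.134, 2.369]
force: [-0.2, -0.3, -0.5]
grip_width: 0.0853
clock: 6.65
position: [0.6315, 0.0077, 0.1792]
orientation: [2.726, 0.139, 2.366]
force: [-3.0, -1.8, 6.1]
grip_width: 0.0452
line 3.345550890124683 [-0. -0. -0.]
nib -22.78076228812881 0.0213850480455398
nib -17.514789899229186 0.0218284995533541
rib 57.762788549512116 59.16762154897019
[-3.01  -1.817  6.146] [-0.142  0.604 -0.064] 0.04518807056616915
shift units [0.01 0.   0.02] turn units [ 0.01  0.01 -0.02] | from [0.631 0.008 0.179]
```

```bash
for i in 1; do :; done
python3 -m pendant '0 0 0 0 0 0.5;0 0 0 0 0 1;0 0 0 0 0 1;0 0 0 0 0 1;0 0 0 0 0 1' 
python3 -m pendant '0 0 0 0 0 1;0 0 0 0 0 1;0 0 0 0 0 1;0 0 0 0 0 1;0 0 0 0 0 1'
python3 - <<'E'
from h import *
s=read_state(); print(s["q"],s["moment"]); rel(E1-A0*.022,tool(130.2+47.5))
c=snap("scene","s6.pkl"); crop(c,230,90,400,290,3,"s6c.png")
E
```

```text
clock: 7.15
position: [0.6314, 0.0077, 0.1792]
orientation: [2.706, -0.025, 2.008]
force: [-3.0, -1.5, 5.8]
grip_width: 0.0454
clock: 7.65
position: [0.6313, 0.0077, 0.1791]
orientation: [2.752, -0.202, 1.607]
force: [-3.6, -1.2, 5.8]
grip_width: 0.0449
[-0.16272317  0.50630262  0.23066798  2.13926161 -1.24054913  0.33744865
  1.1725031 ] [-0.42751711  0.44702287  0.40807718]
shift units [0.01 0.   0.02] turn units [ 0.    0.   -0.02] | from [0.6313 0.0077 0.1791]
```

View pics/s6c.png

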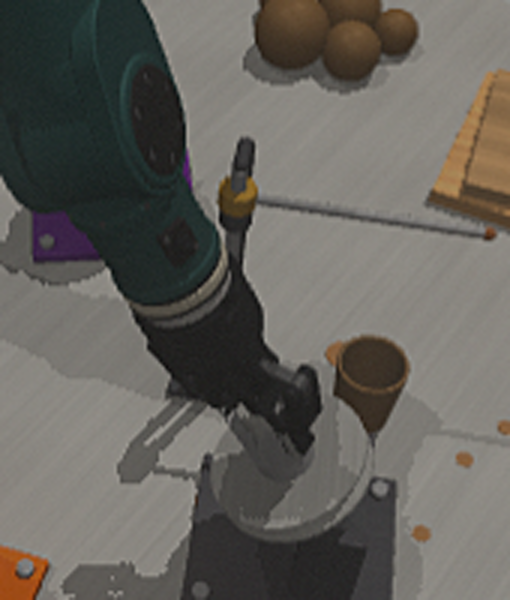

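```bash
python3 -m pendant '0 0 0 0 0 0.7;0 0 0 0 0 1;0 0 0 0 0 1;0 0 0 0 0 1;0 0 0 0 0 1' 
python3 -m pendant '0 0 0 0 0 1;0 0 0 0 0 1;0 0 0 0 0 1;0 0 0 0 0 1;0 0 0 0 0 1'
python3 -m pendant '0 0 0 0 0 1;0 0 0 0 0 1;0 0 0 0 0 1;0 0 0 0 0 0;0 0 0 0 0 0'
python3 - <<'E'
from h import *
s=read_state(); print(s["q"],s["moment"]); rel(E1-A0*.022,tool(130.2+113.6))
c=snap("wrist","w7.pkl"); crop(c,140,140,440,380,2.6,"w7z.png")
E
```

```text
clock: 8.2
position: [0.6312, 0.0077, 0.1791]
orientation: [2.861, -0.339, 1.205]
force: [-4.8, -1.5, 5.4]
grip_width: 0.0453
clock: 8.7
position: [0.6311, 0.0077, 0.1791]
orientation: [3.036, -0.424, 0.743]
force: [-4.7, -1.3, 6.0]
grip_width: 0.045
clock: 9.2
position: [0.6311, 0.0078, 0.179]
orientation: [-3.126, -0.436, 0.455]
force: [-4.1, 0.0, 5.7]
grip_width: 0.0449
[-0.3235859   0.53787365  0.45498957  2.14664526 -1.36589224  0.44915487
  0.17103779] [-0.23118239  0.61677416 -0.0470988 ]
shift units [ 0.01 -0.    0.02] turn units [-0.  -0.   0.5] | from [0.6311 0.0078 0.179 ]
```

View pics/w7z.png

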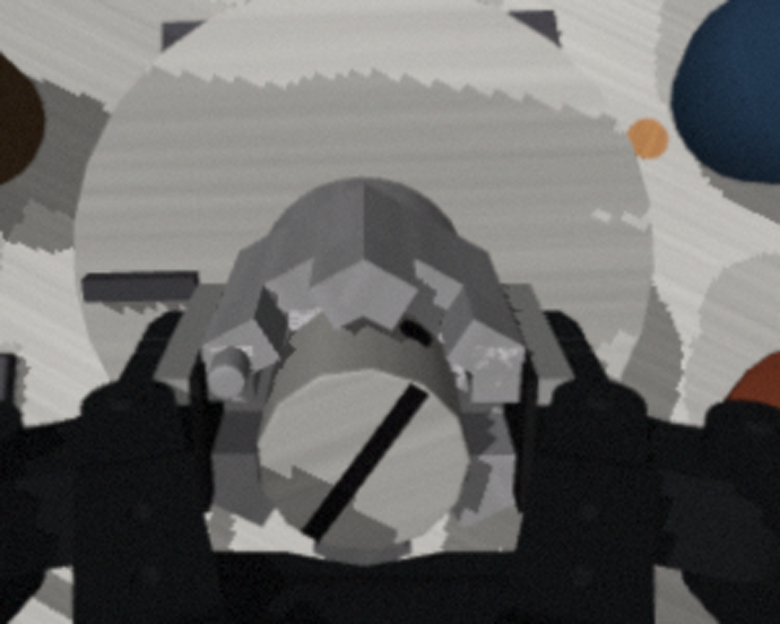

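Run:
```python
from h import *
c=load("w7.pkl");f=lambda x,y:(140+x/2.6-.31,140+y/2.6-.31)
a,b=[onplane(c,f(*p),E1,A0) for p in [(420,389),(309,533)]];m=(a+b)/2; print("line",ang(a-b)%60,np.linalg.norm(a-b),m-E1)
for n,p in dict(apex=(364,260),L=(203,350),R=(524,348)).items():
  x=onplane(c,f(*p),E1-.009*A0,A0)-(E1-.009*A0); print(n,ang(x)%60,np.linalg.norm(x))
x=onplane(c,f(229,375),E1-.003*A0,A0)-(E1-.003*A0); print("nib",ang(x),np.linalg.norm(x))
a,b=[onplane(c,f(*p),E1-.063*A0,A0) for p in [(198,280),(84,285)]]; print("rib",ang(b-a),ang((a+b)/2-E1+.063*A0))
R0=RM(read_state()["orientation"]); print("tool y",ang(R0[:,1])%60)
# slot edges, mean of both edges on the outer rim: apex tooth right edge / right tooth left edge
for p in [(416,290),(450,325),(437,275)]:
  x=onplane(c,f(*p),E1-.009*A0,A0)-(E1-.009*A0); print(ang(x)%60,np.linalg.norm(x))
```

```text
line 4.67925935520114 0.027882958703251245 [-0.00097791 -0.00011999 -0.00042832]
apex 31.02807243730382 0.025585328234034914
L 27.987314517021943 0.026055625815777014
R 33.6468938417583 0.025812130984853777
nib 91.8913658239014 0.021665349026913673
rib 58.35316690916444 60.4311573690757
tool y 1.3171192635063989
50.07199227916982 0.02225755777112971
8.956948385745733 0.01979449357596936
54.610000856866094 0.02540381708150948
```

```bash
python3 -m pendant '0 0 0 0 0 0.3;0 0 0 0 0 0.3;0 0 0 0 0 0;0 0 0 0 0 0;0 0 0 0 0 0' 
python3 -c "
from h import *
R0=RM(read_state()['orientation']); print('tool y',ang(R0[:,1])%60)"
python3 -m pendant '0 0 0 0 0 0;0 0 0 0 0 0;0 0 0 0 0 0;0 0 0 0 0 0;0 0 -0.2 0 0 0' 1
python3 -m pendant '0 0 -0.4 0 0 0;0 0 -0.5 0 0 0;0 0 -0.6 0 0 0;0 0 -0.5 0 0 0;0 0 0 0 0 0'
python3 - <<'E'
from h import *
s=read_state();R0=RM(s['orientation']); print('tool y',ang(R0[:,1])%60)
c=snap("wrist","w8.pkl"); crop(c,180,100,380,300,3.6,"w8z.png")
E
```

```text
clock: 9.75
position: [0.631, 0.0078, 0.1791]
orientation: [-3.102, -0.435, 0.399]
force: [-5.1, -1.5, 6.4]
grip_width: 0.0453
tool y 4.214714336318764
clock: 10.25
position: [0.6282, 0.0069, 0.1849]
orientation: [-3.101, -0.433, 0.398]
force: [-0.2, 0.3, -0.9]
grip_width: 0.0852
clock: 10.75
position: [0.5991, -0.011, 0.2608]
orientation: [-3.103, -0.438, 0.397]
force: [1.0, 0.1, 0.2]
grip_width: 0.0854
tool y 4.341207556357588
```

View pics/w8z.png

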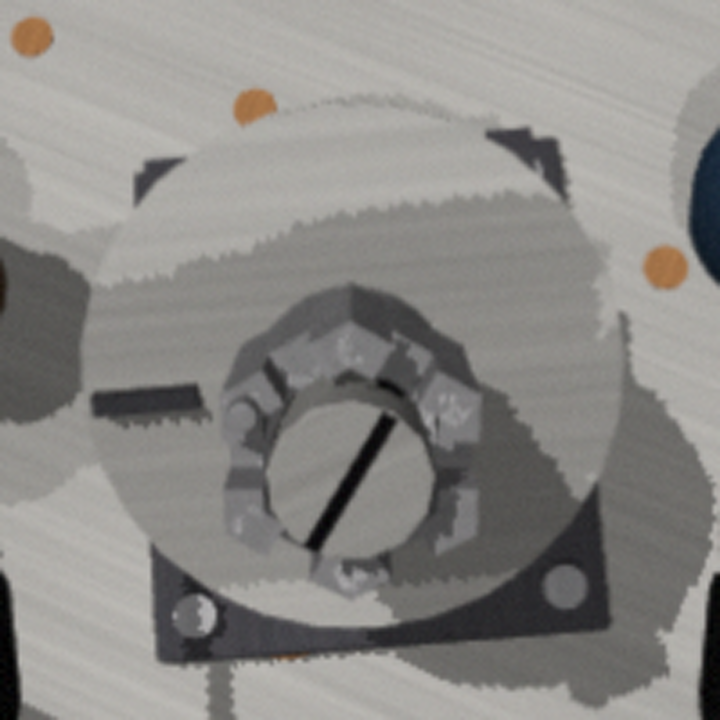

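Run:
```python
from h import *
c=load("w8.pkl");f=lambda x,y:(180+x/3.6-.36,100+y/3.6-.36)
a,b=[onplane(c,f(*p),E1,A0) for p in [(388,418),(314,548)]];m=(a+b)/2; print("line",ang(a-b)%60,m-E1)
N=m-.009*A0
for n,p in dict(apex=(350,322),R=(480,400),L=(226,400),LL=(226,528),RR=(476,540),bot=(350,597)).items():
  x=onplane(c,f(*p),N,A0)-N; print(n,ang(x)%60,np.linalg.norm(x))
x=onplane(c,f(240,412),m-.003*A0,A0)-(m-.003*A0); print("nib",ang(x),np.linalg.norm(x))
a,b=[onplane(c,f(*p),m-.063*A0,A0) for p in [(200,398),(93,404)]]; print("rib",ang(b-a),ang((a+b)/2-m+.063*A0))
im=c["img"]; cv2.imwrite("pics/w8y.png",cv2.resize(im[180:270,235:325,::-1],None,fx=8,fy=8,interpolation=cv2.INTER_CUBIC))
```

```text
line 2.631957482180354 [-0.00098011 -0.00018371 -0.00044327]
apex 34.24822381558215 0.026717741829132377
R 35.791981610021026 0.026222369532828235
L 33.97673569881951 0.025449352219545154
LL 36.940738333048515 0.025804340008297618
RR 36.171940687376505 0.02714320761565005
bot 34.74461537258564 0.025768336467611216
nib 96.86125576978355 0.022609822734953124
rib 61.07538566120248 60.373831443757574
```

View pics/w8y.png

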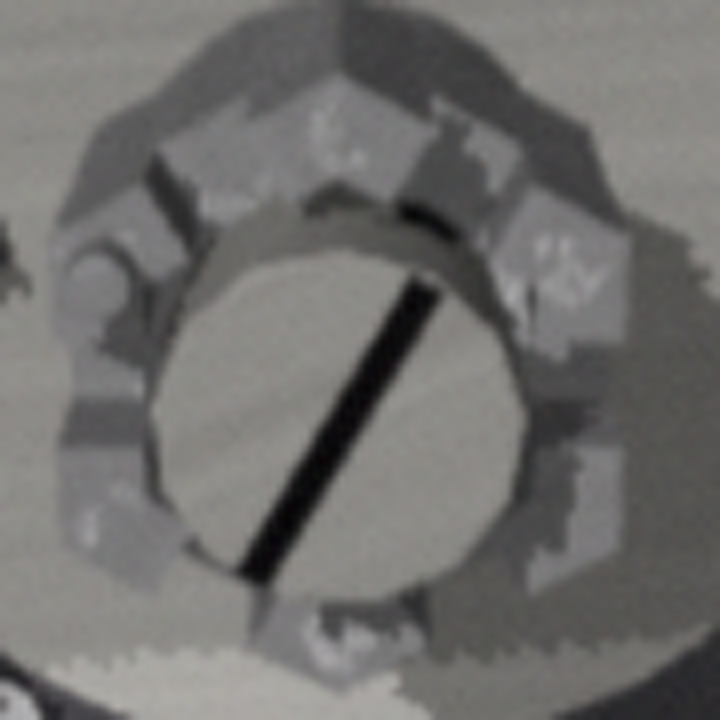

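Run:
```python
from h import *
for n in ["w3","w4","w5","w7","w8"]:
    c=load(n+".pkl"); p=proj(c,E1)[0]; 
    g=cv2.cvtColor(c["img"],cv2.COLOR_RGB2GRAY); 
    yy,xx=np.mgrid[:420,:560]
    P=np.array([proj(c,E1+U@np.array([.0125*np.cos(t),.0125*np.sin(t),0]))[0] for t in np.linspace(0,6.28,40)])
    m=np.zeros_like(g); cv2.fillPoly(m,[P.round().astype(np.int32)],1)
    k=(g<45)&(m>0); pts=np.array([U.T@(onplane(c,(x,y),E1,A0)-E1) for y,x in zip(*np.nonzero(k))])[:,:2].astype(np.float32)
    v=cv2.fitLine(pts,cv2.DIST_HUBER,0,.01,.01).ravel(); print(n,len(pts),np.degrees(np.arctan2(v[1],v[0]))%60, v[2:])
```

```text
w3 84 3.6644962 [ 4.340261e-05 -4.360041e-06]
w4 195 3.9219174 [ 0.00069317 -0.00012039]
w5 190 3.9003856 [-0.00033342 -0.00032014]
w7 463 3.8188477 [-9.6369273e-05 -3.9246946e-04]
w8 144 3.7721412 [-8.3341125e-05 -1.4401085e-04]
```

```bash
python3 -m pendant '0 0 -0.4 0 0 0;0 0 -0.6 0 0 0;0 0 -0.6 0 0 0;0 0 -0.4 0 0 0;0 0 0 0 0 0'
python3 - <<'E'
from h import *
s=read_state();print(s["position"],s["force"],s["grip_width"],s["clock"])
c=snap("scene","s9.pkl"); crop(c,200,80,440,360,2.1,"s9c.png")
t=snap("top","t9.pkl"); a=load("t0.pkl")["img"].astype(int);
E
```

```text
clock: 11.3
position: [0.5694, -0.026, 0.3317]
orientation: [-3.102, -0.437, 0.398]
force: [0.4, 1.1, -0.0]
grip_width: 0.0854
[ 0.56937032 -0.02595178  0.33168554] [ 0.44363356  1.10536338 -0.01291865] 0.08541118311354833 11.3
```

View pics/s9c.png

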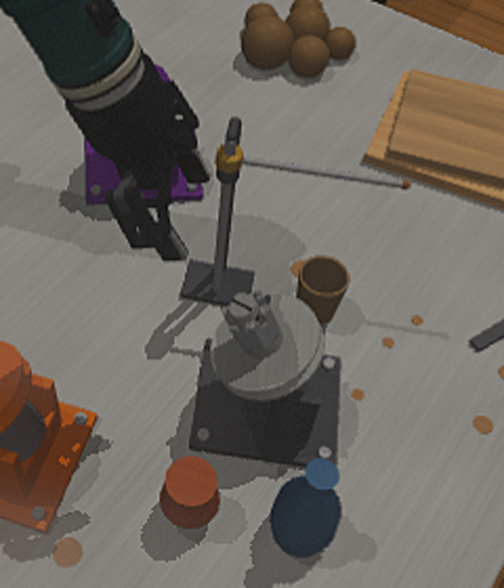

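The picture shows the rod swung away, with its tip at crop (405,185). All three pots are standing where they were, and the gripper is clear of the nut and open.

```bash
python3 -c "
from rig import *
print(sign_off())"
```

```text
the job is handed in; nothing more can be done
None
```

I swung the pointer rod clear, tightened the castle nut until a slot lined up with the cotter hole, let go and handed the job in at about 11.4 s of the 61 s allowed.

- **Pointer rod:** I pushed it away from the robot with the closed fingers to about +1.28 rad, well beyond the 0.8 needed. It was still there in the last picture.
- **Nut:** It started about 1.37 rad loose. I turned it about 114° clockwise in one grip, past nib-level-with-rib and on to the next slot. The nib ended about 36° past the rib, against a target of about 35°.
- **Slot alignment:** The scored line, fitted in five pictures, lies at 3.8°. The slot measured 4.3° from the tool angle and 5.3° from hand-picked nut corners. These disagree by about 1°, so the nut may be 0.5° to 1.5° too far, which leaves the 5 mm hole inside the 9 mm slot. I did not correct it.
- **An early check that disagreed:** Two line estimates from hand-picked end points gave 4.7° (taken while gripping) and 2.6° (taken after letting go). I went by the fitted 3.8° instead.
- **Leaving the scene:** The last picture shows the flask, beaker and vase standing in place and the orange and purple drives untouched. The gripper was open and clear of everything. I judged the pots by eye and did not measure them.

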